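# Set the dough roller to its third thickness click and start it

### The arm

A 6-joint arm with a two-finger parallel gripper is mounted at the origin on the work surface. World frame = base frame: x ahead of the robot, y to its left, z up, the work surface at z = 0. Lengths are in m, angles in rad, forces in N, time in s.
With the tool pointing down it reaches from about 0.25 to 0.775 m from the base axis. Payload 4 kg.
Tool frame: the origin (TCP) lies on the centre line of the jaws, within the pads' length; the fingertips stand 25 mm ahead of it and the grasp point (between the pads) lies 6 mm ahead of it; z points along the fingers, y is the line along which they close (so a half turn about z gives the same grasp; the last joint's range is limited). The gripper opens to 94 mm and grips with 3 to 60 N. Pads are 16 mm wide; open, the fingers measure 119 mm over their backs; the gripper's body (75 mm by 177 mm) begins 78 mm behind the grasp point.
Start: joints at [1.022, 0.087, 1.371, -0, 1.684, -0.103], TCP at [0.237, 0.496, 0.231] pointing down, gripper open.
Joint ranges: [-3.1, 3.1], [-0.76, 2.03], [0.27, 2.55], [-1.08, 4.22], [0.17, 2.65], [-2.57, 2.57]. Speed limits (rad/s): [2.79, 2.79, 3.14, 3.14, 3.14, 3.14].

### API

Orientations are given as [roll, pitch, yaw] about the fixed x, y, z axes, in that order (R = Rz(yaw) Ry(pitch) Rx(roll)).
In Python, from bench import robot, imaging gives the robot as it stands. The module is installed in compiled form; this text tells all that it offers.
- The arm moves only by the tool drive_tool, never from a script. Its argument "series" is a list of rows, each a list of 3 entries, a list of its own where there are three numbers: the finger opening in m, from 0 to 0.094, then the shift along the tool's x, y, z in m, then the turn, a rotation vector about the tool's x, y, z in rad. A call has 1 to 5 rows; each row is the pose to reach, as a shift and turn from the pose commanded when the call began, along the tool's axes at that moment; what a row does not reach only later rows make up. A row lasts 1/8 s, in which the tool goes at most 62.5 mm and 10.7 degrees, less where a joint would pass 70% of its speed; a pose out of reach is approached as far as the arm can. A call with a gripper value outside its range is refused whole. The fingers move at their own pace and stop on an object; the grip force is fixed at half the most. Time passes only in rows, so rows that repeat a pose let the fingers close. It gives the time, the measured TCP pose, the force, the opening and the grip force at its end, in the units of the state.
- robot.get_obs(): the state, without advancing time (a new reading comes with each control period).
- imaging.snapshot(name): name is "scene" or "top" or "wrist"; returns the picture (384x512x3 uint8, red, green, blue); there is no depth.
- imaging.get_calibration(name): a dict with "intrinsics" (3x3 intrinsics, pixels), "k1" (the pictures are not rectified: a ray, as slopes to the right and down, at radius r is drawn at 1 + k1 r^2 times it, then the intrinsics apply), "position" and "rotation" of the camera in the world. Camera axes: x right, y up, looking along -z (the intrinsics and any distortion apply to the point x, -y, -z); pixel columns grow to the right and rows downward; lengths in m; the calibration is good to about 2 mm. A picture is of the moment at which its call begins: read the wrist's pose just before it. get_calibration takes no time and is no camera call; for the wrist camera it gives the pose at the moment of the call.
- robot.close_job(): hands the job in; it is judged then, once.
The state is a dict: "time": time; "joint_positions": joint angles; "qvel": joint speeds; "joint_torque": joint torques, N m; "tool_pos": TCP position; "ee_rot": TCP orientation; "wrist_force": force on the tool from outside, world axes, zero at the start; "wrist_torque": the same for the moment, N m; "width": finger opening in m; "finger_force": force on a finger pad.
Only numpy, scipy, OpenCV 4.12 (cv2) and the standard library are available. Lean on these libraries where they do the work, as an engineer would, in place of code of your own. Each camera call takes 0.05 s, during which the arm holds its last target. There are 200 camera calls.

### The job

Set the dough roller's thickness for gingerbread: with the fingertips, push its thickness lever along the slot from the first notch, where it stands, counting the clicks, and leave it resting where the third click drops in (the fourth of the six notches), without running on past it and without gripping the lever. Then press the round start button fully down and let it come up again. Leave the spice tin, the mug and the jar where they stand.

Things in the scene. Friction and masses are not known exactly. Their poses are not given: they have to be found in the camera images.
- machine: Electric dough roller, a white box fixed to the table: 190 mm along its x, 350 mm along its y, its flat top at z = 125 mm. Origin: centre of its underside on the table. Its x axis points away from the robot (turned by up to 0.4 rad), its y along the long side. Two steel rollers lie in the top on the -x half (up to 5 mm above the top); an aluminium control panel covers the +x half, level with the top, with the lever, the button and the tin in one line along y.
- first_notch (a point): The point on the panel, at top height (z = 125 mm), where the lever stands at the start: 30 mm in +x and -30 mm in y from the machine's centre. The slot runs 70 mm in the machine's +y from here, with six notches 14 mm apart (this one, then clicks 1 to 5; a stop at click 5); six short dark dashes beside the slot, 28 mm to its +x side, mark the notches.
- lever_top (a point): Middle of the top edge of the thickness lever: an upright black paddle 32 mm along the machine's x, 12 mm thick along its y, reaching from 6 mm to 42 mm above the panel (this point is 42 mm above it). It moves with the lever. The -y half of the paddle's thickness is lever_c0, the +y half lever_c1: a push from the -y side loads only lever_c0.
- lever (a joint): Travel of the lever along the machine's +y in m: 0 in the first notch at the start, 0.014 at click 1, 0.028 at click 2, 0.042 at click 3, 0.056 at click 4, 0.070 at click 5, the stop. Friction is 1 N. Each notch pulls the lever towards its middle: pushing it out takes up to about 5 to 7 N, highest a quarter pitch (3.5 mm) on; half-way to the next notch the pull turns over and the lever snaps ahead into the next notch and stays there within about 1 mm.
- button (a joint): Press of the start button in m: 0 up, 0.006 fully down. It is sprung and comes up when let go; fully down takes 5 N.
- button_top (a point): Centre of the top of the start button: a round grey cap 32 mm across in a black housing 48 mm across and 12 mm high on the panel; up, the cap's top is 22 mm above the panel, 155 mm in the machine's +y from the first notch. It is pressed straight down and moves with the cap.
- tin: Small metal spice tin, loose, 41 mm across and 46 mm high, standing on the panel about 117 mm in the machine's -y from the first notch. Origin: centre of its underside. Not to be moved.
- mug: White mug, loose, 80 mm across, 85 mm high, with a handle, standing on the table beyond the machine's +y end. Origin: centre of its underside. Not to be moved.
- jar: Lidded glass jar, loose, 76 mm across, 120 mm high, standing on the table beyond the machine's -y end. Origin: centre of its underside. Not to be moved.

How it is judged:
By the outcome, as a careful person would: the job done as asked, in the order asked, and still so for the second after the job is handed in, with the robot touching nothing.
It also fails if it takes over 64 s, if anything falls off the work surface, if the arm or the gripper's body presses on something with over 40 N, if the wrist force passes 120 N, or if a joint passes its speed limit or range.

## Working session

There is one attempt and no reset: what is moved stays moved. The work goes in short steps, Python scripts to look and compute and a tool call to move; the robot and the scene stay as the last step left them, time stands still between calls to the robot, and variables do not carry over. Pictures are saved under pics/ and viewed, at most 10 in all, crops included, and the job is handed in when it is done.

Besides the shell and the picture viewer there is one more tool, called after ">>>" as a command line: name --argument value ..., lists and objects as JSON in quotes. drive_tool: Moves the arm, as the interface text tells. Its arguments: {"type":"object","properties":{"series":{"type":"array"}},"required":["series"]}

```bash
mkdir -p pics
python3 - <<'E'
from bench import robot, imaging
import cv2,numpy as np
o=robot.get_obs();print(o['time'],o['tool_pos'],o['ee_rot'],o['width'])
a=imaging.snapshot('top');b=imaging.snapshot('scene')
cv2.imwrite('pics/top.png',a[:,:,::-1]);cv2.imwrite('pics/scene.png',b[:,:,::-1])
for n in('top','scene'):print(imaging.get_calibration(n))
E
```

```text
0.0 [0.23689694 0.49580478 0.22930893] [-3.1393916e+00 -2.1165244e-04  2.6957739e+00] 0.09390004567741647
{'intrinsics': array([[396.59005908,   0.        , 258.41618709],
       [  0.        , 396.59005908, 192.68680295],
       [  0.        ,   0.        ,   1.        ]]), 'k1': -0.05031871218434769, 'position': array([0.47935424, 0.0684174 , 1.14955155]), 'rotation': array([ 0.08583765, -0.02602182, -1.56683974])}
{'intrinsics': array([[364.73936945,   0.        , 256.63136929],
       [  0.        , 364.73936945, 191.55248581],
       [  0.        ,   0.        ,   1.        ]]), 'k1': -0.014209899795541775, 'position': array([ 1.07015479, -0.11386777,  0.70668795]), 'rotation': array([7.46850816e-01, 7.56459328e-04, 1.24053334e+00])}
```

View pics/top.png

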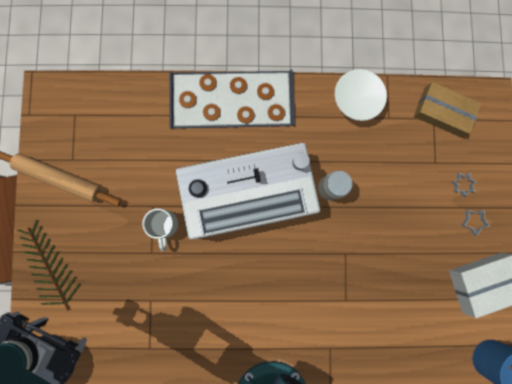

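View pics/scene.png

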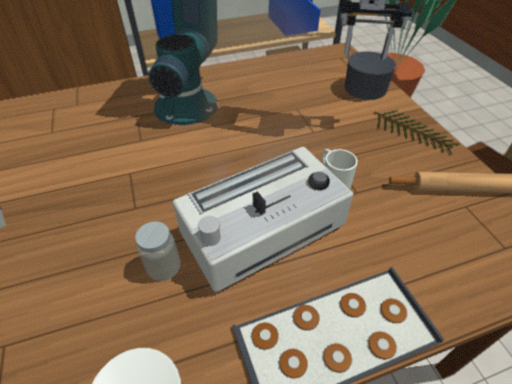

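The top view shows the machine with the button at (198,188), lever (257,176) and tin (302,164). The mug is left at (160,225) and the jar right at (338,185). I'll zoom in.

```bash
cat > h.py <<'E'
import numpy as np,cv2
from scipy.spatial.transform import Rotation as R
from bench import robot,imaging
def RM(r): return R.from_euler('xyz',r).as_matrix() if np.shape(r)==(3,) else np.array(r)
def par(c):
    K=c['intrinsics'];return K,np.array([c['k1'],0,0,0,0.])
def pix2plane(c,uv,z):
    K,d=par(c);p=cv2.undistortPoints(np.array([[uv]],float),K,d)[0,0]
    ray=RM(c['rotation'])@np.array([p[0],-p[1],-1.]);o=np.array(c['position'])
    return o+ray*(z-o[2])/ray[2]
def proj(c,P):
    K,d=par(c);q=(np.atleast_2d(P)-c['position'])@RM(c['rotation'])*[1,-1,-1]
    return cv2.projectPoints(q,np.zeros(3),np.zeros(3),K,d)[0][:,0]
E
python3 - <<'E'
from h import *
a=cv2.imread('pics/top.png')[135:245,165:330];cv2.imwrite('pics/c.png',cv2.resize(a,None,fx=4.8,fy=4.8,interpolation=cv2.INTER_CUBIC))
c=imaging.get_calibration('top')
print(pix2plane(c,(198,188),.147),pix2plane(c,(257,175),.167))
E
```

```text
[0.57672432 0.19583226 0.147     ] [0.6083377  0.04689157 0.167     ]
```

View pics/c.png

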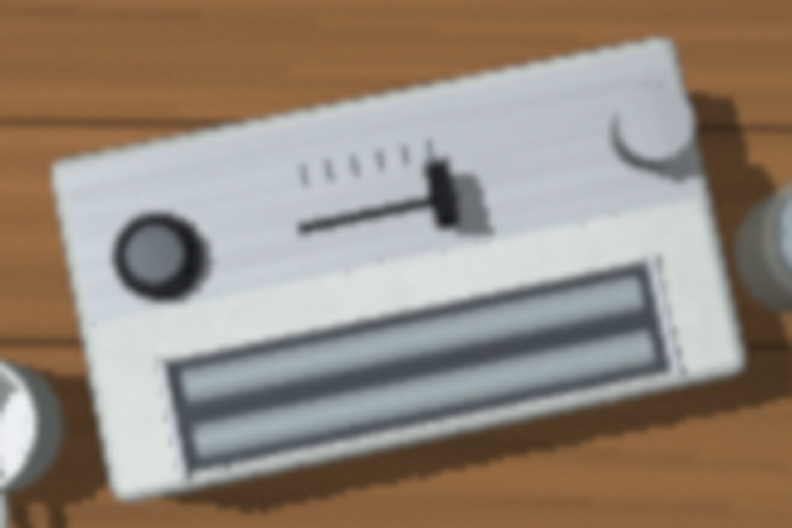

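The crop shows top corners at (52,162), (672,38), (745,368) and (117,498), the cap at (153,250), end dashes at (306,175) and (431,152), and the slot end at (300,230). I'll fit the machine pose to these.

Run:
```python
from h import *
from scipy.optimize import least_squares as L
c=imaging.get_calibration('top')
f=np.array([30,-30,125.])
M=np.array([[95,175,125],[95,-175,125],[-95,-175,125],[-95,175,125],[30,125,147],[58,40,125],[58,-30,125],[30,40,125]])/1e3
uv=np.array([[52,162],[672,38],[745,368],[117,498],[153,250],[306,175],[431,152],[300,230]])/4.8+[165,135]-.4
W=lambda p,X:X@R.from_euler('z',p[2]).as_matrix().T+[p[0],p[1],0]
s=L(lambda p:(proj(c,W(p,M))-uv).ravel(),[.57,.08,.2]);p=s.x
print(p);print(s.fun.reshape(-1,2).round(1))
for n,X in dict(notch=[30,-30,125],ltop=[30,-30,167],end=[30,12,167],btn=[30,125,147],tin=[30,-147,171]).items(): print(n,W(p,np.array([X])/1e3).round(4))
print(imaging.get_calibration('wrist'),robot.get_obs()['tool_pos'])
np.save('p.npy',p)
```

```text
[0.57483694 0.07126458 0.20748001]
[[-1.5 -0.7]
 [ 0.5 -1. ]
 [ 0.8  0.9]
 [-1.3  1.3]
 [-0.   0.6]
 [-0.7  0.1]
 [-0.4 -0.4]
 [ 2.7 -0.9]]
notch [[0.6104 0.0481 0.125 ]]
ltop [[0.6104 0.0481 0.167 ]]
end [[0.6017 0.0892 0.167 ]]
btn [[0.5784 0.1998 0.147 ]]
tin [[ 0.6345 -0.0664  0.171 ]]
{'intrinsics': array([[333.93572915,   0.        , 256.87663158],
       [  0.        , 333.93572915, 192.38664711],
       [  0.        ,   0.        ,   1.        ]]), 'k1': -0.09572940727278478, 'position': array([0.17527907, 0.52508398, 0.38356877]), 'rotation': array([-2.37142084e-01, -3.14034705e-04,  1.12475587e+00])} [0.23693339 0.49586396 0.22944921]
```

>>> drive_tool --series '[[0,[-0.055,-0.027,-0.002],[0,0,0.184]],[0,[-0.11,-0.053,-0.004],[0,0,0.367]],[0,[-0.165,-0.08,-0.006],[0,0,0.551]],[0,[-0.22,-0.107,-0.008],[0,0,0.734]],[0,[-0.274,-0.133,-0.011],[0,0,0.918]]]'

```text
time: 0.72
tool_pos: [0.4277, 0.2563, 0.241]
ee_rot: [-3.141, -0.0, 1.772]
wrist_force: [0.1, 0.3, 0.0]
width: 0.0481
finger_force: 0.0
```

```bash
cat > g.py <<'E'
# tool-axis shift from current pose to a machine point (mm: x,y from first notch, tcp z)
from h import *
import sys
p=np.load('p.npy');o=robot.get_obs()
t=np.array(eval(sys.argv[1]))/1e3
w=R.from_euler('z',p[2]).apply(t+[.03,-.03,0])+[p[0],p[1],0]
Rt=RM(o['ee_rot'])
D=Rt@np.diag([1,1,1])
des=R.from_euler('z',p[2]).as_matrix()@np.array([[0,1,0],[1,0,0],[0,0,-1.]])
print('t',o['time'],'pos',np.round(o['tool_pos'],4),'F',np.round(o['wrist_force'],1),'w',round(o['width'],4))
print('mach mm',((R.from_euler('z',-p[2]).apply(o['tool_pos']-[p[0],p[1],0])-[.03,-.03,0])*1e3).round(1))
print('shift',(Rt.T@(w-o['tool_pos'])).round(4),'turn',R.from_matrix(Rt.T@des).as_rotvec().round(3))
E
python3 g.py '[0,-30,240]'
```

```text
t 0.725 pos [0.4277 0.2563 0.241 ] F [0.1 0.3 0. ] w 0.0481
mach mm [-135.9  241.4  241. ]
shift [-0.2705  0.1376  0.001 ] turn [-0.001 -0.    -0.006]
```

>>> drive_tool --series '[[0,[-0.054,0.027,0],[0,0,0]],[0,[-0.108,0.055,0],[0,0,0]],[0,[-0.162,0.082,0],[0,0,0]],[0,[-0.216,0.11,0],[0,0,0]],[0,[-0.27,0.137,0],[0,0,0]]]'

```text
time: 1.35
tool_pos: [0.6174, 0.0204, 0.2408]
ee_rot: [-3.141, -0.001, 1.778]
wrist_force: [0.2, -0.0, 0.4]
width: 0.0004
finger_force: 0.0
```

```bash
python3 g.py '[0,-30,240]'
python3 - <<'E'
from h import *
c=imaging.get_calibration('wrist');a=imaging.snapshot('wrist')[:,:,::-1].copy()
p=np.load('p.npy')
M=np.array([[30,-30,167],[58,-30,125],[58,40,125],[30,40,125],[30,125,147],[30,-147,171],[14,-36,167],[46,-36,167]])/1e3
q=proj(c,R.from_euler('z',p[2]).apply(M)+[p[0],p[1],0]);print(q.round(0).tolist(),c)
for u in q: cv2.drawMarker(a,tuple(int(v) for v in u),(0,0,255),0,8)
cv2.imwrite('pics/w1.png',a)
E
```

```text
t 1.35 pos [0.6174 0.0204 0.2408] F [ 0.2 -0.   0.4] w 0.0004
mach mm [  1.2 -28.6 240.8]
shift [-0.0014 -0.0012  0.0008] turn [-0.001 -0.001 -0.001]
[[256.0, 170.0], [290.0, 162.0], [292.0, 72.0], [256.0, 72.0], [256.0, -57.0], [256.0, 321.0], [233.0, 179.0], [279.0, 179.0]] {'intrinsics': array([[333.93572915,   0.        , 256.87663158],
       [  0.        , 333.93572915, 192.38664711],
       [  0.        ,   0.        ,   1.        ]]), 'k1': -0.09572940727278478, 'position': array([0.60279362, 0.08620436, 0.39497984]), 'rotation': array([-0.23449292, -0.00151334,  0.20662166])}
```

View pics/w1.png

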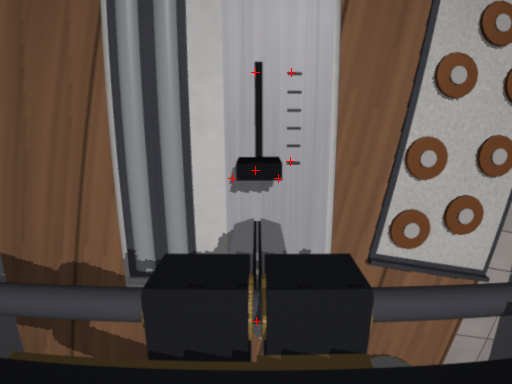

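The wrist view matches the prediction: lever at (259,170), end dashes at (293,162) and (294,73). There is only about a 2 mm offset in x. Descending behind the lever.

>>> drive_tool --series '[[0,[0,0.001,0.04],[0,0,0]],[0,[0,0.001,0.075],[0,0,0]],[0,[0,0.001,0.075],[0,0,0]]]'

```text
time: 1.78
tool_pos: [0.615, 0.0224, 0.1619]
ee_rot: [-3.133, -0.002, 1.778]
wrist_force: [0.4, -0.7, -0.3]
width: 0.0006
finger_force: 0.0
```

>>> drive_tool --series '[[0,[0.004,0,0],[0,0,0]],[0,[0.008,0,0],[0,0,0]],[0,[0.01,0,0],[0,0,0]],[0,[0.012,0,0],[0,0,0]],[0,[0.012,0,0],[0,0,0]]]'

```text
time: 2.4
tool_pos: [0.6161, 0.0328, 0.1681]
ee_rot: [3.138, 0.003, 1.777]
wrist_force: [1.3, -5.3, 3.7]
width: 0.0003
finger_force: 2.3
```

```bash
python3 g.py '[2,-14,165]'
```

```text
t 2.4 pos [0.6161 0.0328 0.1681] F [ 1.3 -5.3  3.7] w 0.0003
mach mm [  2.5 -16.2 168.1]
shift [ 0.0022 -0.0005  0.0031] turn [ 0.003  0.003 -0.001]
```

>>> drive_tool --series '[[0,[0,0,0],[0,0,0]],[0,[0,0,0],[0,0,0]]]'

```text
time: 2.65
tool_pos: [0.6158, 0.033, 0.1673]
ee_rot: [3.14, 0.002, 1.777]
wrist_force: [2.5, -4.1, 3.0]
width: 0.0005
finger_force: 2.5
```

```bash
python3 g.py '[2,-14,165]'
python3 - <<'E'
from h import *
c=imaging.get_calibration('wrist');a=imaging.snapshot('wrist')[:,:,::-1].copy()
p=np.load('p.npy')
cv2.imwrite('pics/w2.png',a)
E
```

```text
t 2.65 pos [0.6158 0.033  0.1673] F [ 2.5 -4.1  3. ] w 0.0005
mach mm [  2.2 -15.9 167.3]
shift [ 0.0019 -0.0002  0.0023] turn [ 0.002  0.002 -0.001]
```

View pics/w2.png

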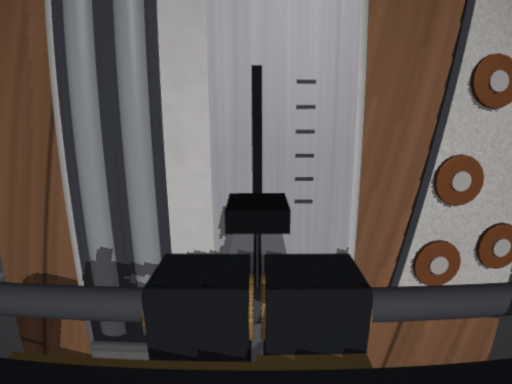

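The fingers touch the lever's -y face: lever at (258,213), level with the first dash, and about 4–5 N is building. I'll push on slowly.

>>> drive_tool --series '[[0,[0.001,0,0],[0,0,0]],[0,[0.002,0,0],[0,0,0]],[0,[0.003,0,0],[0,0,0]],[0,[0.004,0,0],[0,0,0]]]'

```text
time: 3.2
tool_pos: [0.6155, 0.0344, 0.1673]
ee_rot: [3.14, 0.007, 1.775]
wrist_force: [2.3, -11.4, 3.9]
width: 0.0006
finger_force: 5.7
```

>>> drive_tool --series '[[0,[0.001,0,0],[0,0,0]],[0,[0.002,0,0],[0,0,0]],[0,[0.003,0,0],[0,0,0]]]'

```text
time: 3.58
tool_pos: [0.6152, 0.0358, 0.1674]
ee_rot: [3.14, 0.01, 1.774]
wrist_force: [3.3, -14.2, 2.5]
width: 0.0005
finger_force: 7.3
```

```bash
python3 g.py '[2,-14,165]'
python3 - <<'E'
from h import *
a=imaging.snapshot('wrist')[:,:,::-1].copy()
cv2.imwrite('pics/w3.png',a)
E
```

```text
t 3.575 pos [0.6152 0.0358 0.1674] F [  3.3 -14.2   2.5] w 0.0005
mach mm [  2.1 -13.  167.4]
shift [-0.001  -0.0001  0.0024] turn [ 0.002  0.01  -0.004]
```

View pics/w3.png

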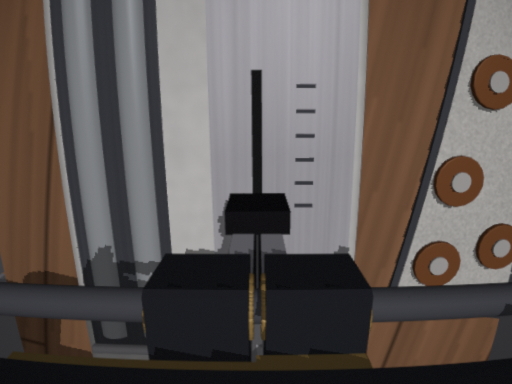

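The lever moves with the fingers; the dashes have shifted about 4 px. I'll check its travel and the settled force.

```bash
cat > lv.py <<'E'
from h import *
import sys
# lever travel (mm) from wrist picture: row of lever's lower top edge, dash rows
p=np.load('p.npy');c=imaging.get_calibration('wrist')
m=lambda u,z:((R.from_euler('z',-p[2]).apply(pix2plane(c,u,z)-[p[0],p[1],0])-[.03,-.03,0])*1e3).round(1)
e=eval(sys.argv[1])
print('top back edge',m(e[0],.167),'front edge',m(e[1],.167),'dashes',[m(d,.125) for d in e[2:]])
E
python3 lv.py '[(258,207),(258,194.5),(303,205.5),(306,86)]'
```

```text
top back edge [  2.2  10.5 167. ] front edge [  2.2  16.7 167. ] dashes [array([ 30. ,  -1.1, 125. ]), array([ 29.9,  69.3, 125. ])]
```

>>> drive_tool --series '[[0,[0,0,0],[0,0,0]],[0,[0,0,0],[0,0,0]],[0,[0,0,0],[0,0,0]]]'

```text
time: 4.0
tool_pos: [0.6149, 0.0369, 0.1673]
ee_rot: [3.14, 0.007, 1.775]
wrist_force: [2.7, -11.1, 3.3]
width: 0.0005
finger_force: 5.6
```

>>> drive_tool --series '[[0,[0,0,0],[0,0,0]],[0,[0,0,0],[0,0,0]],[0,[0,0,0],[0,0,0]],[0,[0,0,0],[0,0,0]],[0,[0,0,0],[0,0,0]]]'

```text
time: 4.62
tool_pos: [0.6147, 0.0382, 0.1673]
ee_rot: [3.14, 0.005, 1.776]
wrist_force: [1.8, -7.9, 4.3]
width: 0.0004
finger_force: 4.2
```

```bash
python3 g.py '[2,-14,165]'
```

```text
t 4.625 pos [0.6147 0.0382 0.1673] F [ 1.8 -7.9  4.3] w 0.0004
mach mm [  2.2 -10.6 167.3]
shift [-0.0034 -0.0002  0.0023] turn [ 0.002  0.005 -0.002]
```

>>> drive_tool --series '[[0,[0.001,0,0],[0,0,0]],[0,[0.002,0,0],[0,0,0]],[0,[0.003,0,0],[0,0,0]],[0,[0.004,0,0],[0,0,0]],[0,[0.005,0,0],[0,0,0]]]'

```text
time: 5.25
tool_pos: [0.6139, 0.0417, 0.1673]
ee_rot: [3.14, 0.008, 1.775]
wrist_force: [2.7, -11.1, 2.4]
width: 0.0005
finger_force: 6.0
```

>>> drive_tool --series '[[0,[0.001,0,0],[0,0,0]],[0,[0.002,0,0],[0,0,0]],[0,[0.003,0,0],[0,0,0]],[0,[0.004,0,0],[0,0,0]],[0,[0.005,0,0],[0,0,0]]]'

```text
time: 5.88
tool_pos: [0.6129, 0.0462, 0.1673]
ee_rot: [3.14, 0.008, 1.775]
wrist_force: [2.8, -12.9, 3.1]
width: 0.0003
finger_force: 6.5
```

>>> drive_tool --series '[[0,[0.001,0,0],[0,0,0]],[0,[0.002,0,0],[0,0,0]],[0,[0.003,0,0],[0,0,0]],[0,[0.004,0,0],[0,0,0]],[0,[0.005,0,0],[0,0,0]]]'

```text
time: 6.5
tool_pos: [0.6122, 0.0495, 0.1674]
ee_rot: [3.14, 0.012, 1.774]
wrist_force: [3.5, -16.0, 3.6]
width: 0.0005
finger_force: 8.3
```

>>> drive_tool --series '[[0,[0.001,0,0],[0,0,0]],[0,[0.002,0,0],[0,0,0]],[0,[0.003,0,0],[0,0,0]],[0,[0.003,0,0],[0,0,0]],[0,[0.003,0,0],[0,0,0]]]'

```text
time: 7.12
tool_pos: [0.6115, 0.0529, 0.1673]
ee_rot: [3.14, 0.01, 1.774]
wrist_force: [3.0, -13.6, 2.9]
width: 0.0005
finger_force: 7.1
```

```bash
python3 g.py '[2,-14,165]'
python3 - <<'E'
from h import *
a=imaging.snapshot('wrist')[:,:,::-1].copy()
cv2.imwrite('pics/w4.png',a)
E
```

```text
t 7.125 pos [0.6115 0.0529 0.1673] F [  3.  -13.6   2.9] w 0.0005
mach mm [  2.1   4.4 167.3]
shift [-0.0184 -0.      0.0025] turn [ 0.002  0.01  -0.005]
```

View pics/w4.png

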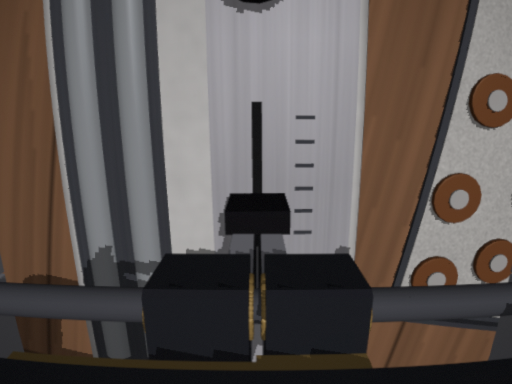

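The lever front edge is at row 207 and the dashes at 232 to 117, which puts its travel at about 22 mm. That is on the way into click 2. I'll continue slowly, then settle.

>>> drive_tool --series '[[0,[0.001,0,0],[0,0,0]],[0,[0.002,0,0],[0,0,0]],[0,[0.003,0,0],[0,0,0]],[0,[0.004,0,0],[0,0,0]],[0,[0.005,0,0],[0,0,0]]]'

```text
time: 7.8
tool_pos: [0.6103, 0.0584, 0.1674]
ee_rot: [3.14, 0.009, 1.774]
wrist_force: [3.1, -13.4, 3.6]
width: 0.0006
finger_force: 6.9
```

>>> drive_tool --series '[[0,[0,0,0],[0,0,0]],[0,[0,0,0],[0,0,0]],[0,[0,0,0],[0,0,0]],[0,[0,0,0],[0,0,0]],[0,[0,0,0],[0,0,0]]]'

```text
time: 8.43
tool_pos: [0.6098, 0.0609, 0.1673]
ee_rot: [3.14, 0.004, 1.776]
wrist_force: [2.8, -8.4, 4.0]
width: 0.0004
finger_force: 4.1
```

>>> drive_tool --series '[[0,[0,0,0],[0,0,0]],[0,[0,0,0],[0,0,0]],[0,[0,0,0],[0,0,0]],[0,[0,0,0],[0,0,0]],[0,[0,0,0],[0,0,0]]]'

```text
time: 9.05
tool_pos: [0.6097, 0.0616, 0.1673]
ee_rot: [3.14, 0.003, 1.777]
wrist_force: [1.8, -6.7, 3.9]
width: 0.0001
finger_force: 3.4
```

```bash
python3 g.py '[2,-14,165]'
```

```text
t 9.05 pos [0.6097 0.0616 0.1673] F [ 1.8 -6.7  3.9] w 0.0001
mach mm [  2.1  13.4 167.3]
shift [-0.0274 -0.      0.0024] turn [ 0.001  0.003 -0.002]
```

Now settled at about 31.4 mm with 6.7 N, which matches the force peak just past click 2. Next I push over the half-way point (35 mm) and stop at about 38 mm.

>>> drive_tool --series '[[0,[0.001,0,0],[0,0,0]],[0,[0.002,0,0],[0,0,0]],[0,[0.003,0,0],[0,0,0]],[0,[0.004,0,0],[0,0,0]],[0,[0.004,0,0],[0,0,0]]]'

```text
time: 9.68
tool_pos: [0.6093, 0.0632, 0.1673]
ee_rot: [3.14, 0.008, 1.775]
wrist_force: [3.3, -11.8, 4.0]
width: 0.0009
finger_force: 5.8
```

>>> drive_tool --series '[[0,[0,0,0],[0,0,0]],[0,[0,0,0],[0,0,0]],[0,[0,0,0],[0,0,0]],[0,[0,0,0],[0,0,0]],[0,[0,0,0],[0,0,0]]]'

```text
time: 10.3
tool_pos: [0.6091, 0.0643, 0.1673]
ee_rot: [3.14, 0.005, 1.776]
wrist_force: [2.4, -8.3, 4.9]
width: 0.0005
finger_force: 4.6
```

>>> drive_tool --series '[[0,[0,0,0],[0,0,0]],[0,[0,0,0],[0,0,0]],[0,[0,0,0],[0,0,0]],[0,[0,0,0],[0,0,0]],[0,[0,0,0],[0,0,0]]]'

```text
time: 10.92
tool_pos: [0.6089, 0.0651, 0.1673]
ee_rot: [3.14, 0.004, 1.776]
wrist_force: [2.5, -6.6, 3.4]
width: 0.0004
finger_force: 3.8
```

```bash
python3 g.py '[2,-14,165]'
```

```text
t 10.925 pos [0.6089 0.0651 0.1673] F [ 2.5 -6.6  3.4] w 0.0004
mach mm [  2.1  17.  167.3]
shift [-0.031  -0.      0.0024] turn [ 0.001  0.004 -0.002]
```

>>> drive_tool --series '[[0,[0.001,0,0],[0,0,0]],[0,[0.001,0,0],[0,0,0]],[0,[0.001,0,0],[0,0,0]],[0,[0.001,0,0],[0,0,0]],[0,[0.001,0,0],[0,0,0]]]'

```text
time: 11.55
tool_pos: [0.6086, 0.0666, 0.1672]
ee_rot: [3.14, 0.003, 1.777]
wrist_force: [1.3, -5.9, 4.1]
width: 0.0004
finger_force: 3.2
```

>>> drive_tool --series '[[0,[0,0,0],[0,0,0]],[0,[0,0,0],[0,0,0]],[0,[0,0,0],[0,0,0]],[0,[0,0,0],[0,0,0]],[0,[0,0,0],[0,0,0]]]'

```text
time: 12.18
tool_pos: [0.608, 0.0683, 0.1665]
ee_rot: [3.141, -0.0, 1.778]
wrist_force: [1.1, -5.1, 2.7]
width: 0.0005
finger_force: 1.9
```

>>> drive_tool --series '[[0,[0,0,0],[0,0,0]],[0,[0,0,0],[0,0,0]],[0,[0,0,0],[0,0,0]],[0,[0,0,0],[0,0,0]],[0,[0,0,0],[0,0,0]]]'

```text
time: 12.8
tool_pos: [0.6074, 0.0688, 0.1659]
ee_rot: [-3.14, -0.001, 1.778]
wrist_force: [-0.4, -0.9, 0.7]
width: 0.0002
finger_force: 0.0
```

```bash
python3 g.py '[2,-14,165]'
python3 - <<'E'
from h import *
a=imaging.snapshot('wrist')[:,:,::-1].copy()
cv2.imwrite('pics/w5.png',a)
E
```

```text
t 12.8 pos [0.6074 0.0688 0.1659] F [-0.4 -0.9  0.7] w 0.0002
mach mm [  1.4  20.9 165.9]
shift [-0.0349  0.0006  0.0008] turn [-0.001 -0.001  0.   ]
```

View pics/w5.png

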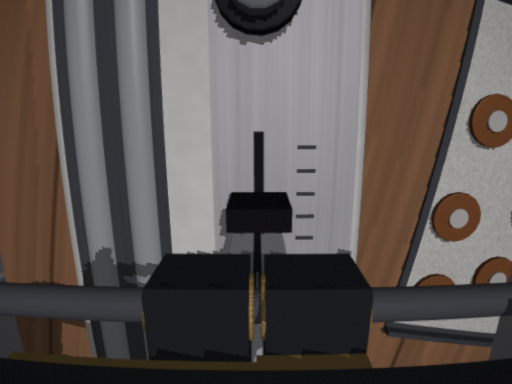

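The force has dropped to zero: click 3 has dropped in. I'll measure the lever, then back off and rise.

```bash
python3 lv.py '[(258,230),(258,206),(305,194),(306,147)]'
```

```text
top back edge [  1.4  32.9 167. ] front edge [  1.4  45.  167. ] dashes [array([ 29.9,  40.6, 125. ]), array([ 29.6,  68.9, 125. ])]
```

>>> drive_tool --series '[[0,[-0.006,0,0],[0,0,0]],[0,[-0.012,0,0],[0,0,0]],[0,[-0.012,0,-0.04],[0,0,0]],[0,[-0.012,0,-0.07],[0,0,0]],[0,[-0.012,0,-0.07],[0,0,0]]]'

```text
time: 13.48
tool_pos: [0.6119, 0.056, 0.2399]
ee_rot: [3.135, 0.001, 1.777]
wrist_force: [-0.7, -0.9, -0.5]
width: 0.0006
finger_force: 0.0
```

```bash
python3 g.py '[1.5,155,230]'
python3 - <<'E'
from h import *
a=imaging.snapshot('wrist')[:,:,::-1].copy()
cv2.imwrite('pics/w6.png',a)
E
```

```text
t 13.475 pos [0.6119 0.056  0.2399] F [-0.7 -0.9 -0.5] w 0.0006
mach mm [  3.1   7.5 239.9]
shift [ 0.1476 -0.0018  0.0097] turn [ 0.007  0.001 -0.001]
```

View pics/w6.png

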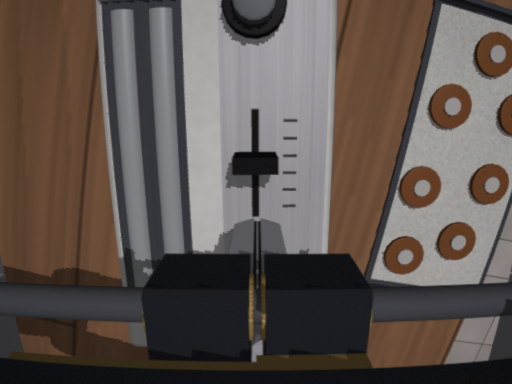

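```bash
python3 - <<'E'
from h import *
a=cv2.imread('pics/w6.png').astype(int).sum(2)
print(a[145:182,243:250].mean(1).round().astype(int).tolist())
E
python3 lv.py '[(255,174),(255,158),(290,155),(290,120),(290,206)]'; python3 lv.py '[(254,2),(255,158)]'
```

```text
[446, 445, 444, 443, 443, 430, 328, 113, 26, 26, 26, 27, 33, 59, 62, 60, 61, 61, 60, 60, 61, 62, 60, 59, 61, 61, 58, 61, 64, 104, 200, 240, 244, 245, 245, 244, 243]
top back edge [  0.7  34.4 167. ] front edge [  0.7  45.4 167. ] dashes [array([ 28.8,  42.1, 125. ]), array([ 28.2,  69.7, 125. ]), array([ 29.7,  -0.3, 125. ])]
top back edge [  0.3 144.1 167. ] front edge [  0.7  45.4 167. ] dashes []
```

>>> drive_tool --series '[[0,[0.03,0,0],[0,0,0]],[0,[0.075,0,0],[0,0,0]],[0,[0.12,-0.001,0],[0,0,0]],[0,[0.147,-0.001,0],[0,0,0]],[0,[0.147,-0.001,0],[0,0,0]]]'

```text
time: 14.15
tool_pos: [0.5779, 0.2015, 0.2339]
ee_rot: [-3.138, 0.0, 1.781]
wrist_force: [-0.2, -0.5, 0.4]
width: 0.001
finger_force: 0.0
```

```bash
python3 g.py '[1.5,155,178]'
```

```text
t 14.15 pos [0.5779 0.2015 0.2339] F [-0.2 -0.5  0.4] w 0.001
mach mm [-2.000e-01  1.568e+02  2.339e+02]
shift [-0.0018  0.0019  0.0559] turn [-0.004  0.     0.003]
```

>>> drive_tool --series '[[0,[-0.001,0.001,0.03],[0,0,0]],[0,[-0.001,0.001,0.055],[0,0,0]],[0,[-0.001,0.001,0.06],[0,0,0]],[0,[-0.001,0.001,0.064],[0,0,0]],[0,[-0.001,0.001,0.068],[0,0,0]]]'

```text
time: 14.78
tool_pos: [0.5809, 0.1988, 0.1699]
ee_rot: [3.14, 0.001, 1.777]
wrist_force: [-1.5, -1.0, 2.3]
width: 0.0005
finger_force: 1.4
```

>>> drive_tool --series '[[0,[0,0,0.002],[0,0,0]],[0,[0,0,0.004],[0,0,0]],[0,[0,0,0.004],[0,0,0]],[0,[0,0,0.004],[0,0,0]],[0,[0,0,0.004],[0,0,0]]]'

```text
time: 15.4
tool_pos: [0.5809, 0.1988, 0.1663]
ee_rot: [3.139, 0.001, 1.777]
wrist_force: [-0.4, -2.7, 6.9]
width: 0.0006
finger_force: 3.0
```

```bash
python3 g.py '[1.5,155,166]'
```

```text
t 15.4 pos [0.5809 0.1988 0.1663] F [-0.4 -2.7  6.9] w 0.0006
mach mm [  2.2 153.6 166.3]
shift [ 0.0014 -0.0007  0.0003] turn [ 0.002  0.001 -0.001]
```

>>> drive_tool --series '[[0,[0,0,0.002],[0,0,0]],[0,[0,0,0.003],[0,0,0]],[0,[0,0,0.003],[0,0,0]],[0,[0,0,0.003],[0,0,0]]]'

```text
time: 15.9
tool_pos: [0.581, 0.1988, 0.1661]
ee_rot: [3.137, 0.001, 1.778]
wrist_force: [-5.2, -4.0, 13.2]
width: 0.0004
finger_force: 7.0
```

>>> drive_tool --series '[[0,[0,0,-0.02],[0,0,0]],[0,[0,0,-0.06],[0,0,0]],[0,[0,0,-0.11],[0,0,0]],[0,[0.06,0,-0.11],[0,0,0]],[0,[0.12,0,-0.11],[0,0,0]]]'

```text
time: 16.52
tool_pos: [0.5562, 0.3183, 0.2726]
ee_rot: [3.138, -0.002, 1.776]
wrist_force: [0.4, 0.0, -1.0]
width: 0.0005
finger_force: 0.0
```

Run:
```python
from h import *
a=imaging.snapshot('top')[:,:,::-1];a=cv2.resize(a[135:245,140:360],None,fx=3.6,fy=3.6,interpolation=cv2.INTER_CUBIC)
cv2.imwrite('pics/t2.png',a)
```

```text
(no output)
```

View pics/t2.png

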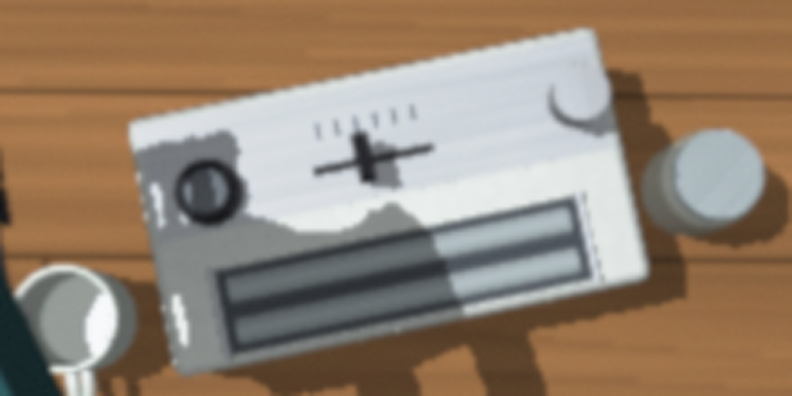

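The button bottomed out: force rose to 13 N with no further travel. It was then released. The lever stands by the fourth dash, with the tin, jar and mug in place and the arm clear.

```bash
python3 -c "
from bench import robot;print(robot.close_job())"
```

```text
the job is handed in; nothing more can be done
None
```

I pushed the lever to click 3, the fourth notch, where it measures about 40–41 mm of travel against the nominal 42. I then pressed the start button fully down and let it up, left the tin, mug and jar untouched, and handed the job in at about 16.5 s.

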